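# Wedge and clamp the locomotive chassis in its jig

## Task

Secure the model locomotive chassis in its jig. First use the hammer to knock the wooden wedge in from the side until it stops and sits tight, without touching the wedge with the gripper or arm; then, with its red lever left standing, screw the clamp bolt in clockwise until it is snug, and only then fold the lever down fully flat. Put the hammer back down flat on the bench mat, clear of the jig, and leave everything else on the bench where it is.

Things in the scene. Friction and masses are not known exactly. Their poses are not given: they have to be found in the camera images.
- jig: Fixed jig: aluminium plate 190 (x) x 220 (y) x 15 mm on a 4 mm mat, with a steel and brass loco chassis along jig y. Origin: centre of the plate's underside; x points roughly away from the robot. In jig axes (heights over the origin): front rail x -55 to -43 mm, top 50; wedge slot; chassis x -3 to 45, top 63; back fence x 46 to 61, top 50; red strap 64 x 30 at x 21, y 30, top 71, holding the bolt.
- wedge: Pale wooden wedge 120 mm long, 24 high, tapering from 24 thick at its butt, sticking out of the jig's -y side. Origin: centre of its flat 24 x 24 mm butt face, 37 mm above the jig's origin; its y axis (= jig y) points into the jig, the way to drive it; it cannot leave its slot. Rubs with about 3 N, stays where left. When tight its butt stands 10 mm proud of the plate's side.
- wedge_slide (a joint): How far the wedge has been driven in, m: starts between 0 and 0.020, 0.045 is tight against its stop.
- bolt: Vertical clamp bolt in the strap: steel collar 32 mm across, 10 mm high, with two cheeks up to 26 mm that carry the lever. Origin: on its axis at the collar's underside, z up; its x axis is along the lever's hinge line. Coarse thread: sinks 1.27 mm per rad; the collar meets the strap when snug. Turning takes 0.08 N m, it stays where left.
- bolt_turn (a joint): How far the bolt is screwed in, rad, growing clockwise seen from above: starts between 0.6 and 1.7; 2.8 is snug (a hard stop). At 2.8 the bolt's x and y axes are parallel to the jig's.
- lever: Red lever of the bolt, 18 mm wide along the hinge line (its x), 14 thick (y) from 18 to 64 mm above the hinge, 12 x 12 below. Origin: on the hinge, 18 mm above the collar's underside, on the bolt's axis; z runs to its tip. Standing, it can be pinched across its 18 mm width to turn the bolt. Stiff hinge (0.10 N m), stays where left.
- lever_fold (a joint): Lever angle, rad: 0 standing straight up along the bolt's axis, 1.57 folded flat (stop). It folds towards the bolt's +y side, which is the jig's +y side once the bolt is snug. Starts between 0 and 0.12.
- lever_tip (a point): Free end of the lever, 64 mm from its hinge.
- hammer: Small hammer lying flat on the mat, 180 mm long, about 0.19 kg: wooden handle along x, 14 mm wide, 16 high; steel head at the +x end, 60 mm between its faces (along y), 24 mm thick and high, faces 24 mm round, either may strike. Origin: underside, mid-length; the head rests on the mat, the handle's axis is 12 mm up.
- hammer_head (a point): Centre of the hammer's head, 78 mm from the hammer's origin along +x and 12 mm up.
- hammer_grip (a point): Point on the handle's axis near the balance, 48 mm behind the head's centre.
- screwdriver: Bystander. Blue-handled screwdriver, 170 mm long along x, handle 26 mm thick, lying. Origin under its middle.
- spanner: Bystander. Steel spanner, 160 mm long along x, 38 mm wide, 8 mm thick, lying. Origin under its middle.
- glue: Bystander. Black glue bottle, 34 mm across, 90 mm high, standing. Origin: centre of its base.
- jar: Bystander. Glass jar, 52 mm across, 70 mm high, standing. Origin: centre of its base.
- spare_frame: Bystander. Loose steel side frame lying flat, 150 (x) x 34 x 4 mm. Origin: centre of its underside.
- offcut: Bystander. Wooden offcut 100 (x) x 40 x 22 mm. Origin: centre of its underside.
- spacers: Bystander. Ladder of brass spacers, 110 (x) x 44 x 12 mm, lying. Origin: centre of its underside.

How it is judged (in metres and radians):
On the way, in this order (a step that is already met when the one before it is completed fails the run):
1. the hammer strikes the wedge (contact force between hammer and wedge above 0.5 N).
2. the wedge is driven in tight (value of joint wedge_slide above 0.043 m), for 0.1 s.
3. the bolt is snug, its lever still standing (value of joint bolt_turn above 2.66 rad and value of joint lever_fold below 0.7 rad), for 0.1 s.
4. the lever is folded flat (value of joint lever_fold above 1.47 rad), for 0.2 s.
At the end, for the whole second after the job is handed in: Wedge within 2 mm of its stop (wedge_slide over 0.043), bolt within 0.14 rad of snug (bolt_turn over 2.66), lever within 0.1 rad of flat (lever_fold over 1.47), hammer lying flat and at rest on the mat or bench (head centre under 26 mm, within 0.25 rad of flat, either way up), not on the jig (value of joint wedge_slide above 0.043 m and value of joint bolt_turn above 2.66 rad and value of joint lever_fold above 1.47 rad and height (world z) of hammer_head below 0.026 m and (angle between hammer's own z axis and vertical below 0.25 rad or angle between hammer's own z axis and vertical above 2.89 rad) and linear speed of hammer below 0.02 m/s and angular speed of hammer below 0.2 rad/s); the robot touches nothing.
It fails at once if gripper or arm touches the wedge (contact force between any of the fingers, the arm and wedge above 0.5 N).
It fails at once if lever folded past 0.7 rad before the bolt is snug (value of joint lever_fold above 0.7 rad and not (value of joint bolt_turn above 2.66 rad)).
It fails at once if a bystander is moved more than 25 mm (distance of any of screwdriver, spanner, glue, jar, spare_frame, offcut, spacers from where it was at the start of the episode above 0.025 m).
It also fails if it takes over 72 s, if anything falls off the work surface, if the arm or the gripper's body presses on something with over 40 N, if the wrist force passes 120 N, or if a joint passes its speed limit or range.

## Robot

A 6-joint arm with a two-finger parallel gripper is mounted at the origin on the work surface. World frame = base frame: x ahead of the robot, y to its left, z up, the work surface at z = 0. Lengths are in mm, angles in rad, forces in N, time in s.
With the tool pointing down it reaches from about 350 to 925 mm from the base axis. Payload 6.4 kg.
Tool frame: the origin (TCP) lies at the very end of the fingers, on their centre line; the grasp point (between the pads) lies 19 mm behind it; z points along the fingers, y is the line along which they close (so a half turn about z gives the same grasp; the last joint's range is limited). The gripper opens to 94 mm and grips with 3 to 60 N. Pads are 16 mm wide; open, the fingers measure 119 mm over their backs; the gripper's body (75 mm by 177 mm) begins 78 mm behind the grasp point.
Start: joints at [1.071, 0.245, 1.558, -0, 1.339, -0.174], TCP at [208.041, 615.819, 205.455] pointing down, gripper open.
Joint ranges: [-3.13, 3.13], [-1.02, 2.26], [0.13, 2.54], [-0.95, 4.09], [0.21, 2.88], [-2.74, 2.74]. Speed limits (rad/s): [2.57, 2.57, 3.14, 3.14, 3.14, 3.14].

## Interface

Orientations are given as a rotation vector (axis times angle).
In Python, from cell import observe, capture, camera_params, job_done gives the robot as it stands.
- The arm moves only by the tool carry_out, never from a script. Its argument "targets" is a list of rows, each a list of 3 entries, a list of its own where there are three numbers: the shift along the tool's x, y, z in mm, then the turn about the tool's z in degrees, then the closure, from 0 (fully open) to 1 (shut). In form: [[[dx, dy, dz], twist, grip], ...]. A call has 1 to 20 rows; each row is the pose to reach, as a shift and turn from the pose commanded when the call began, along the tool's axes at that moment; what a row does not reach only later rows make up. A row lasts 1/10 s, in which the tool goes at most 50 mm and 8.59 degrees, less where a joint would pass 70% of its speed; a pose out of reach is approached as far as the arm can. A call with a gripper value outside its range is refused whole. The fingers move at their own pace and stop on an object; "grip_force" is the grip in N (left out, the last holds). Time passes only in rows, so rows that repeat a pose let the fingers close. It gives the time, the measured TCP pose, the force, the opening and the grip force at its end, in the units of the state.
- observe(): the state, without advancing time (a new reading comes with each control period).
- capture(name): name is "side" or "top"; returns the picture (384x512x3 uint8, red, green, blue); there is no depth.
- camera_params(name): a dict with "vfov" (degrees; the focal length in pixels is half the picture's height over the tangent of half this angle, whatever the lens; pixels are square), "cx", "cy" (the principal point, pixels), "cam_to_world" (4x4, takes a point from camera to world coordinates). Camera axes: x right, y up, looking along -z (the intrinsics and any distortion apply to the point x, -y, -z); pixel columns grow to the right and rows downward; lengths in mm; the calibration is good to about 2 mm. A picture is of the moment at which its call begins. camera_params takes no time and is no camera call.
- job_done(): hands the job in; it is judged then, once.
The state is a dict: "t": time; "q": joint angles; "qd": joint speeds; "effort": joint torques, N m; "tool_pos": TCP position; "eef_rot": TCP orientation; "ft_force": force on the tool from outside, world axes, zero at the start; "ft_torque": the same for the moment, N m; "gripper_width": finger opening in mm; "finger_force": force on a finger pad.
Only numpy, scipy, OpenCV 4.12 (cv2) and the standard library are available. Lean on these libraries where they do the work, as an engineer would, in place of code of your own. Each camera call takes 0.05 s, during which the arm holds its last target. There are 200 camera calls.

## Working session

There is one attempt and no reset: what is moved stays moved. The work goes in short steps, Python scripts to look and compute and a tool call to move; the robot and the scene stay as the last step left them, time stands still between calls to the robot, and variables do not carry over. Pictures are saved under pics/ and viewed, at most 11 in all, crops included, and the job is handed in when it is done.

Besides the shell and the picture viewer there is one more tool, called after "Emit:" as name(argument=value, ...) on one line, values as JSON. carry_out: Moves the arm, as the interface text tells. Its arguments: {"type":"object","properties":{"targets":{"type":"array"},"grip_force":{"type":"number"}},"required":["targets"]}

```bash
mkdir -p pics; ls; python3 - <<'E'
from cell import *
import cv2,numpy as np
for n in ("side","top"):
    im=capture(n); cv2.imwrite(f"pics/{n}0.png",cv2.resize(im[:,:,::-1],(800,600),interpolation=cv2.INTER_CUBIC)); cv2.imwrite(f"pics/raw_{n}0.png",im[:,:,::-1])
    p=camera_params(n); print(n,{k:(np.round(v,3).tolist()) if not isinstance(v,str) else v for k,v in p.items()})
s=observe(); print({k:np.round(v,3).tolist() for k,v in s.items()})
E
```

```text
pics
side {'vfov': 48.762, 'cx': 259.519, 'cy': 191.121, 'cam_to_world': [[0.897, 0.344, -0.276, 284.335], [-0.441, 0.693, -0.57, -687.293], [-0.005, 0.633, 0.774, 1024.37], [0.0, 0.0, 0.0, 1.0]]}
top {'vfov': 57.977, 'cx': 251.284, 'cy': 191.401, 'cam_to_world': [[0.026, 0.996, -0.089, 506.513], [-1.0, 0.027, 0.015, -23.266], [0.018, 0.088, 0.996, 1134.523], [0.0, 0.0, 0.0, 1.0]]}
{'t': 0.1, 'q': [1.071, 0.246, 1.559, -0.0, 1.339, -0.174], 'qd': [0.002, -0.001, -0.005, 0.001, -0.001, 0.002], 'effort': [0.0, -41.691, -31.553, 0.069, 0.031, -0.0], 'tool_pos': [207.779, 615.328, 204.462], 'eef_rot': [-0.509, -3.099, 0.003], 'ft_force': [0.033, -0.027, 0.072], 'ft_torque': [-0.015, -0.024, -0.036], 'finger_force': 0.0, 'gripper_width': 94.26}
```

View pics/top0.png

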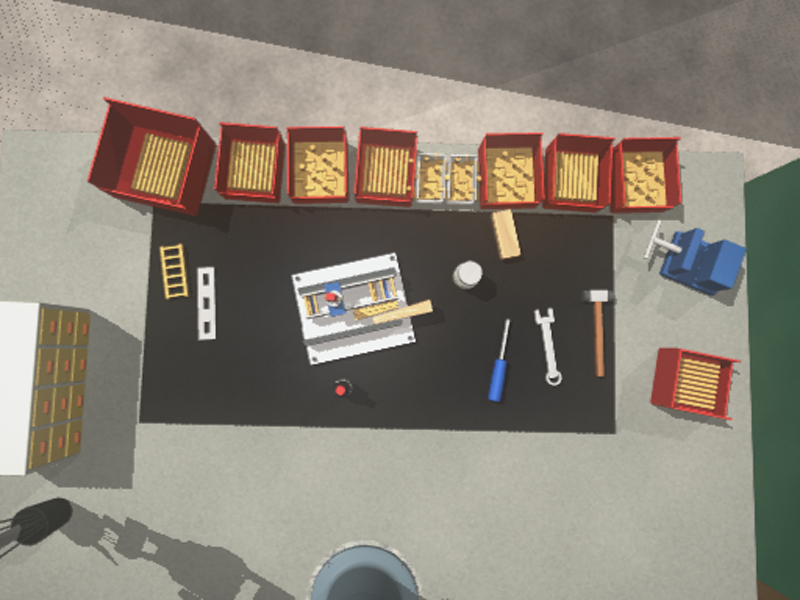

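View pics/side0.png

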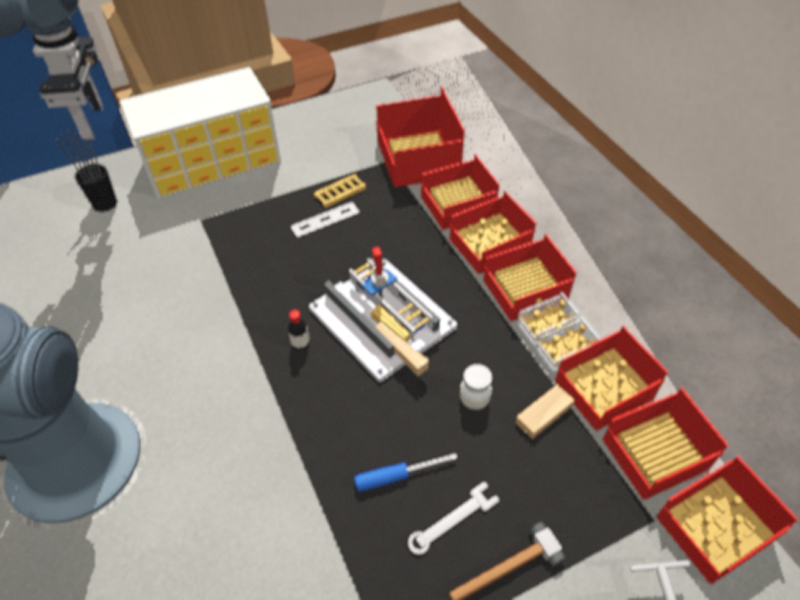

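The top view shows the jig at about (353,308) of 800x600, with the wedge butt at (431,306). The lever tip is at (330,297). The hammer is at the right edge, with its head at (598,296) and handle end at (600,375). The strap is actually blue. The side view agrees, with the lever standing at (377,262).

```bash
cat > h.py <<'E'
import numpy as np, cv2
from cell import *
def cam(n):
    p=camera_params(n); f=192/np.tan(np.radians(p["vfov"])/2); return f,p["cx"],p["cy"],np.array(p["cam_to_world"])
def ray(n,uv):
    f,cx,cy,T=cam(n); d=T[:3,:3]@np.array([(uv[0]-cx)/f,-(uv[1]-cy)/f,-1]); return T[:3,3],d
def onz(n,uv,z):
    o,d=ray(n,uv); return o+d*(z-o[2])/d[2]
def proj(n,P):
    f,cx,cy,T=cam(n); c=T[:3,:3].T@(np.array(P,float)-T[:3,3]); return np.array([cx+f*c[0]/-c[2],cy-f*c[1]/-c[2]])
def tri(uvs,uvt):
    (o1,d1),(o2,d2)=ray("side",uvs),ray("top",uvt)
    A=np.c_[d1,-d2]; s=np.linalg.lstsq(A,o2-o1,rcond=None)[0]; a,b=o1+s[0]*d1,o2+s[1]*d2
    return (a+b)/2,np.linalg.norm(a-b)
def blobs(im,lo,hi,box,minA=6):
    """im BGR, HSV bounds, box u0,v0,u1,v1 -> list (area,centroid,contour in full px)"""
    u0,v0,u1,v1=box; m=cv2.inRange(cv2.cvtColor(im,cv2.COLOR_BGR2HSV),np.array(lo),np.array(hi))
    k=np.zeros_like(m);k[v0:v1,u0:u1]=m[v0:v1,u0:u1]
    n,l,s,c=cv2.connectedComponentsWithStats(k)
    return sorted([(int(s[i,4]),c[i].round(1),np.argwhere(l==i)[:,::-1].astype(np.float32)) for i in range(1,n) if s[i,4]>=minA],key=lambda b:-b[0])
E
python3 - <<'E'
from h import *
t=cv2.imread("pics/raw_top0.png"); s=cv2.imread("pics/raw_side0.png")
R=lambda x:np.round(x,1).tolist()
# plate corners: bright low sat
b=blobs(t,(0,0,150),(180,60,255),(180,155,272,240))[0]
box=cv2.boxPoints(cv2.minAreaRect(b[2])); P=[onz("top",c,19) for c in box]
print("plate",b[0],R(box),R(P)); print("sides",[R(np.linalg.norm(P[i]-P[i-1])) for i in range(4)],"c",R(np.mean(P,0)))
for i in range(4): d=P[i]-P[i-1]; print(R(np.degrees(np.arctan2(d[1],d[0]))),end=' ')
print()
# red lever
for n,im,bx in(("top",t,(195,175,235,205)),("side",s,(225,150,260,185))):
    for lo,hi in(((0,120,60),(8,255,255)),((172,120,60),(180,255,255))):
        for b in blobs(im,lo,hi,bx,3): print("red",n,b[0],b[1],b[2].min(0),b[2].max(0))
# wedge/hammer/handle
for nm,im,n,bx in(("wedge",t,"top",(225,185,285,215)),("handle",t,"top",(370,180,392,245))):
    for b in blobs(im,(5,60,60),(30,255,255),bx,15): r=cv2.minAreaRect(b[2]); print(nm,b[0],b[1],R(cv2.boxPoints(r)))
for b in blobs(t,(0,0,95),(180,50,255),(370,180,394,198),10): print("head",b[0],b[1],R(cv2.boxPoints(cv2.minAreaRect(b[2]))),R(onz("top",b[1],28)))
c=np.hstack([cv2.resize(t[155:245,180:290],None,fx=3.6,fy=3.6,interpolation=2),cv2.resize(t[155:245,360:400],None,fx=3.6,fy=3.6,interpolation=2)])
c2=cv2.resize(s[140:250,190:310],None,fx=2.5,fy=2.5,interpolation=2); 
w=max(c.shape[1],c2.shape[1]); pad=lambda a:cv2.copyMakeBorder(a,0,0,0,w-a.shape[1],0)
cv2.imwrite("pics/crop1.png",np.vstack([pad(c),pad(c2)])[:600]); print(c.shape,c2.shape)
E
```

```text
plate 1765 [[185.5, 175.8000030517578], [252.6999969482422, 161.3000030517578], [261.70001220703125, 202.6999969482422], [194.5, 217.3000030517578]] [[650.6, 173.6, 19.0], [704.4, -42.4, 19.0], [570.1, -74.8, 19.0], [517.8, 139.3, 19.0]]
sides [137.2, 222.6, 138.1, 220.4] c [610.7, 48.9, 19.0]
14.5 -76.0 -166.5 103.7 
red top 22 [211.  189.5] [208. 188.] [214. 191.]
red side 82 [241.2 164.4] [238. 157.] [244. 175.]
wedge 427 [250.9 198.7] [[225.60000610351562, 197.60000610351562], [274.1000061035156, 187.1999969482422], [276.70001220703125, 199.10000610351562], [228.1999969482422, 209.5]]
wedge 30 [239.  188.1] [[236.10000610351562, 185.3000030517578], [239.6999969482422, 184.10000610351562], [242.0, 191.0], [238.39999389648438, 192.1999969482422]]
handle 302 [382.7 216.4] [[378.79998779296875, 193.0], [385.0, 192.8000030517578], [386.5, 240.0], [380.29998779296875, 240.1999969482422]]
head 143 [384.4 188.4] [[374.0, 180.0], [393.0, 180.0], [393.0, 197.0], [374.0, 197.0]] [626.5, -469.9, 28.0]
(324, 540, 3) (275, 300, 3)
```

View pics/crop1.png

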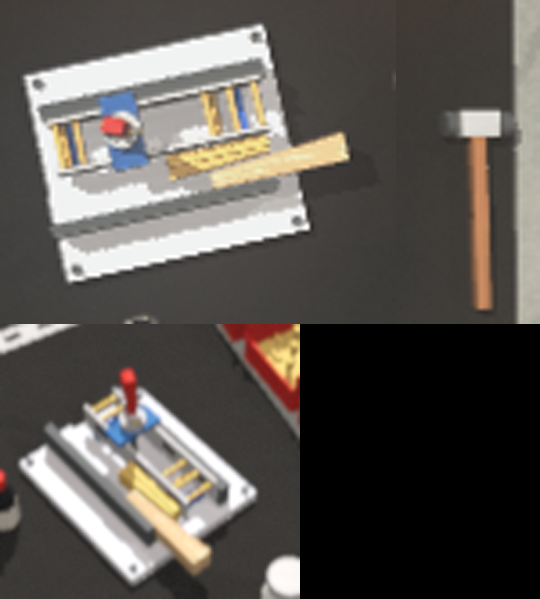

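The crop shows the plate corners clearly: TL (25,75), TR (265,25), BR (310,228) and BL (70,283) in crop pixels. The wedge butt edge is at (348,146), the lever top is at (115,127), and the hammer head runs from 441 to 519. The next step is to turn these into world points.

```bash
cat >> h.py <<'E'
def totool(P,yaw=None,s=None):
    """shift in tool axes from now to world P, and twist (deg) to bring tool y to world yaw (deg, mod 180)"""
    from scipy.spatial.transform import Rotation as Ro
    s=s or observe(); M=Ro.from_rotvec(s["eef_rot"]).as_matrix(); y=np.degrees(np.arctan2(M[1,1],M[0,1]))
    print("pos",np.round(s["tool_pos"],1),"tooly yaw",round(y,1),"q6",round(s["q"][5],2),"F",np.round(s["ft_force"],1),"w",round(s["gripper_width"],1),"t",round(s["t"],2))
    d=M.T@(np.array(P,float)-s["tool_pos"]); tw=None if yaw is None else (-(yaw-y)+90)%180-90
    return np.round(d,1).tolist(),tw
E
python3 - <<'E'
from h import *
R=lambda x:np.round(x,1).tolist()
c=lambda u,v:(180+u/3.6-.5,155+v/3.6-.5); e=lambda u,v:(360+(u-396)/3.6-.5,155+v/3.6-.5)
P=np.array([onz("top",c(*q),19) for q in((25,75),(265,25),(310,228),(70,283))])
print(R(P),"sides",[R(np.linalg.norm(P[i]-P[i-1])) for i in range(4)])
ctr=P.mean(0); ex=(P[0]+P[1]-P[2]-P[3]);ey=(P[0]+P[3]-P[1]-P[2]); yaw=(np.arctan2(ex[1],ex[0])+np.arctan2(-ey[0],ey[1]))/2
print("jig",R(ctr),np.degrees(yaw),np.degrees(np.arctan2(ex[1],ex[0])),np.degrees(np.arctan2(-ey[0],ey[1])))
J=lambda x,y,z:np.array([ctr[0]+x*np.cos(yaw)-y*np.sin(yaw),ctr[1]+x*np.sin(yaw)+y*np.cos(yaw),4+z])
toJ=lambda p:((p[0]-ctr[0])*np.cos(yaw)+(p[1]-ctr[1])*np.sin(yaw),-(p[0]-ctr[0])*np.sin(yaw)+(p[1]-ctr[1])*np.cos(yaw))
b=onz("top",c(348,146),53); print("butt",R(b),R(toJ(b)))
l,g=tri((241.2,157.5),(211,189.5)); print("lever tip",R(l),g,R(toJ(l)),"axis",R(J(21,30,71)))
h0=(onz("top",e(441,124),16)+onz("top",e(519,124),16))/2; h1=onz("top",(381.9,192.9),24);h2=onz("top",(383.4,240.1),24)
print("head",R(h0),R(onz("top",e(480,124),28)),"handle",R(h1),R(h2))
print(totool([450,50,260],-80))
E
```

```text
[[652.3, 170.7, 19.0], [703.9, -43.7, 19.0], [521.9, -88.5, 19.0], [467.8, 123.1, 19.0]] sides [190.5, 220.6, 187.5, 218.5]
jig [586.5, 40.4, 19.0] 14.040134184268412 14.141420146718756 13.938848221818068
butt [593.5, -118.1, 53.0] [-31.7, -155.4]
lever tip [595.9, 74.2, 169.1] 2.3674637293725826 [17.3, 30.5] axis [599.6, 74.6, 75.0]
head [625.9, -469.6, 16.0] [624.6, -464.7, 28.0] handle [612.1, -463.2, 24.0] [460.6, -466.9, 24.0]
pos [207.8 615.3 204.5] tooly yaw 71.3 q6 -0.17 F [ 0.  -0.   0.1] w 94.3 t 0.1
([-410.4, -458.2, -54.9], np.float64(-28.665462144118294))
```

The measurements agree with the given sizes. The plate sides come out at 190 x 219, the wedge butt at jig (-31.7, -155), and the hammer length at about 180. Now I'm heading to above the hammer grip at (577,-464).

Emit:
carry_out(targets=[[[-40, -45, -20], 0, 0.5], [[-80, -90, -40], 0, 0.5], [[-120, -135, -55], 0, 0.5], [[-160, -180, -55], 0, 0.5], [[-200, -225, -55], -5, 0.5], [[-240, -270, -55], -10, 0.5], [[-280, -315, -55], -15, 0.5], [[-320, -360, -55], -20, 0.5], [[-360, -410, -55], -20, 0.5], [[-410, -458, -55], -20, 0.5], [[-440, -500, -40], -20, 0.5], [[-470, -545, -20], -20, 0.5], [[-500, -590, 0], -20, 0.5], [[-530, -635, 20], -20, 0.5], [[-560, -680, 40], -20, 0.5], [[-590, -725, 50], -20, 0.5], [[-620, -770, 54], -20, 0.5], [[-650, -815, 54], -20, 0.5], [[-675, -860, 54], -20, 0.5], [[-696, -904, 54], -20, 0.5]])

```text
t: 2.1
tool_pos: [542.5, -307.9, 165.4]
eef_rot: [0.036, -3.14, -0.002]
ft_force: [0.6, 0.8, 0.2]
gripper_width: 47.0
finger_force: 0.0
```

```bash
python3 - <<'E'
from h import *
print(totool([577.5,-464.5,6],91.4))
E
```

```text
pos [ 542.5 -307.9  165.4] tooly yaw 91.3 q6 -2.29 F [0.6 0.8 0.2] w 47.0 t 2.1
([-31.5, -157.6, 159.2], np.float64(-0.07796980665814601))
```

Emit:
carry_out(targets=[[[0, 0, 0], 0, 0.5], [[0, 0, 0], 0, 0.5]])

```text
t: 2.3
tool_pos: [542.2, -306.7, 165.5]
eef_rot: [0.034, -3.14, -0.003]
ft_force: [0.3, 0.6, 0.2]
gripper_width: 46.7
finger_force: 0.0
```

```bash
python3 - <<'E'
from h import *
print(totool([577.5,-464.5,80],91.4))
E
```

```text
pos [ 542.2 -306.7  165.5] tooly yaw 91.2 q6 -2.29 F [0.3 0.6 0.2] w 46.7 t 2.3
([-32.0, -158.7, 85.2], np.float64(-0.16246721752814608))
```

Emit:
carry_out(targets=[[[-10, -45, 10], 0, 0.5], [[-20, -90, 30], 0, 0.5], [[-30, -130, 60], 0, 0.5], [[-32, -158, 85], 0, 0.5], [[-32, -158, 85], 0, 0.5], [[-32, -158, 85], 0, 0.5]])

```text
t: 2.9
tool_pos: [578.3, -461.7, 81.1]
eef_rot: [0.038, -3.14, -0.003]
ft_force: [1.5, 0.3, 0.9]
gripper_width: 47.4
finger_force: 0.0
```

```bash
python3 - <<'E'
from h import *
print(totool([577.5,-464.5,6],91.4))
a=capture("top")[:,:,::-1]; s=capture("side")[:,:,::-1]
cv2.imwrite("pics/c2.png",np.hstack([cv2.resize(a[170:260,340:440],(400,360),interpolation=2),cv2.resize(s[280:384,260:376],(400,360),interpolation=2)]))
E
```

```text
pos [ 578.3 -461.7   81.1] tooly yaw 91.4 q6 -2.42 F [1.5 0.3 0.9] w 47.4 t 2.9
([0.8, -2.9, 75.0], np.float64(-0.024477538155338152))
```

View pics/c2.png

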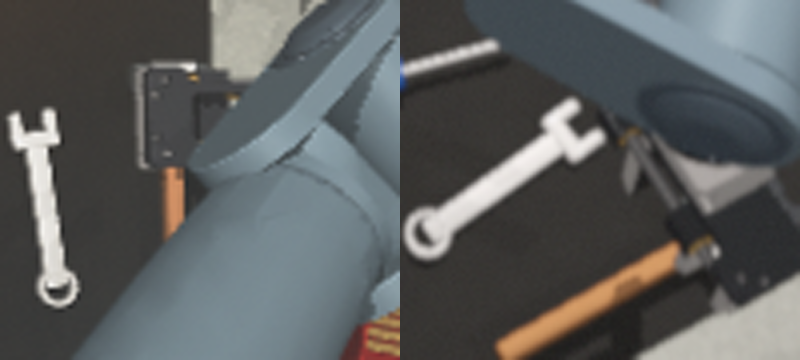

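The pictures show the fingers straddling the handle just behind the head, with the spanner well clear. I'll descend and grip.

Emit:
carry_out(targets=[[[0, -3, 40], 0, 0.5], [[0, -3, 70], 0, 0.5], [[0, -3, 74], 0, 0.5], [[0, -3, 74], 0, 0.5], [[0, -3, 74], 0, 1], [[0, -3, 74], 0, 1], [[0, -3, 74], 0, 1], [[0, -3, 74], 0, 1], [[0, -3, 74], 0, 1], [[0, -3, 74], 0, 1]], grip_force=60)

```text
t: 4.0
tool_pos: [578.7, -466.7, 8.3]
eef_rot: [-0.036, 3.141, -0.001]
ft_force: [-0.8, 0.7, 2.7]
gripper_width: 13.1
finger_force: 59.5
```

Emit:
carry_out(targets=[[[0, 0, -40], 0, 1], [[0, 0, -80], 0, 1], [[0, 0, -120], 0, 1], [[0, 0, -140], 0, 1], [[0, 0, -140], 0, 1]])

```text
t: 4.5
tool_pos: [579.9, -467.9, 151.9]
eef_rot: [-0.037, 3.137, -0.008]
ft_force: [0.3, 0.0, -2.6]
gripper_width: 13.4
finger_force: 59.4
```

```bash
cat >> h.py <<'E'
ctr=np.array([586.5,40.4]); yaw=np.radians(14.04); co,si=np.cos(yaw),np.sin(yaw)
J=lambda x,y,z:np.array([ctr[0]+x*co-y*si,ctr[1]+x*si+y*co,z])
toJ=lambda p:np.round([(p[0]-ctr[0])*co+(p[1]-ctr[1])*si,-(p[0]-ctr[0])*si+(p[1]-ctr[1])*co],1)
E
python3 - <<'E'
from h import *
print(totool(J(-79,-230,110),104))
t=cv2.imread("pics/raw_top0.png")
b=blobs(t,(0,0,110),(180,60,255),(286,160,312,190))[0]; print("jar",b[1],onz("top",b[1],74),toJ(onz("top",b[1],74)),np.ptp(b[2],axis=0))
for z in(4,):print("offcut tip/driver tip",toJ(onz("top",(325,205),z)))
a=capture("top")[:,:,::-1]; s=capture("side")[:,:,::-1]
cv2.imwrite("pics/c3.png",np.hstack([cv2.resize(a[170:260,340:440],(400,360),interpolation=2),cv2.resize(s[260:384,260:398],(400,360),interpolation=2)]))
E
```

```text
pos [ 579.9 -467.9  151.9] tooly yaw 91.3 q6 -2.42 F [ 0.3  0.  -2.6] w 13.4 t 4.5
([8.3, 266.5, 40.5], np.float64(-12.663278087021055))
jar [298.9 175.2] [ 655.26289802 -185.42712394   74.        ] [  11.9 -235.8] [18. 17.]
offcut tip/driver tip [ -95.4 -309.7]
```

View pics/c3.png

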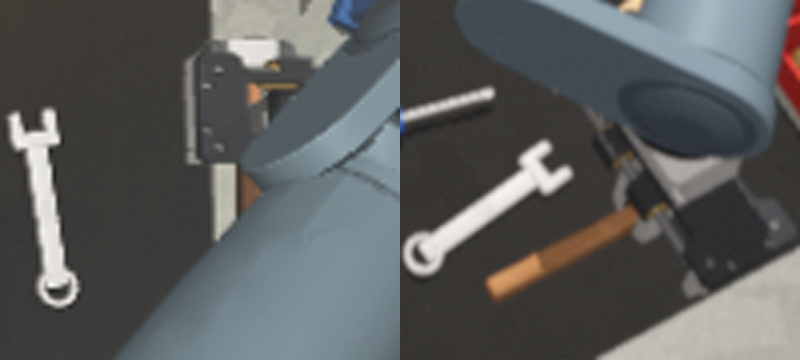

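The hammer is held level, and the jar is about 8 mm off the head's intended path. I'll carry the hammer over to in front of the wedge butt while staying high.

Emit:
carry_out(targets=[[[3, 30, 0], -2, 1], [[5, 70, 0], -4, 1], [[8, 110, 5], -6, 1], [[11, 150, 10], -8, 1], [[13, 190, 15], -10, 1], [[15, 230, 20], -12, 1], [[17, 270, 25], -12.7, 1], [[18, 298, 32], -12.7, 1], [[18, 298, 32], -12.7, 1], [[18, 298, 32], -12.7, 1]])

```text
t: 5.6
tool_pos: [552.2, -167.9, 113.2]
eef_rot: [0.385, -3.114, -0.003]
ft_force: [-0.6, -1.0, -1.9]
gripper_width: 13.6
finger_force: 59.4
```

```bash
python3 - <<'E'
from h import *
print(totool(J(-82,-197,33),104)); print(toJ(observe()["tool_pos"]))
print(proj("side",J(-35,-197,120)),proj("side",J(-31.5,-155,53)))
a=capture("top")[:,:,::-1]; s=capture("side")[:,:,::-1]
cv2.imwrite("pics/c4.png",np.hstack([cv2.resize(a[140:240,210:320],(396,360),interpolation=2),cv2.resize(s[170:290,210:342],(396,360),interpolation=2)]))
E
```

```text
pos [ 552.2 -167.9  113.2] tooly yaw 104.1 q6 -2.31 F [-0.6 -1.  -1.9] w 13.6 t 5.6
([-2.1, -3.5, 80.2], np.float64(0.09486685403105355))
[ -83.8 -193.7]
[280.89311645 229.1755415 ] [270.73874008 232.56599943]
```

View pics/c4.png

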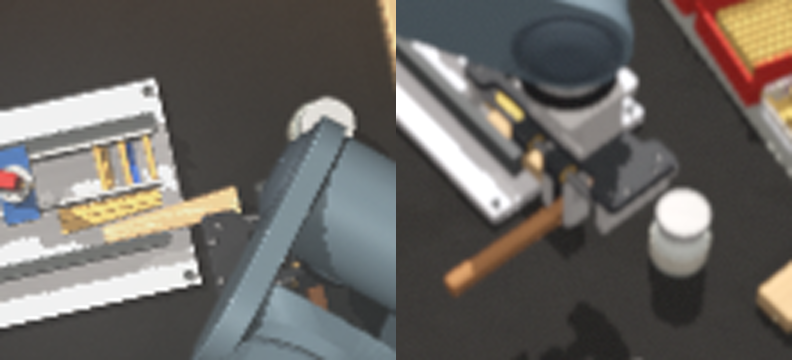

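The handle is level in the grip, the wedge butt is at about (238,198) in the left crop, and the jar is clear of the head. I'll lower to striking height.

Emit:
carry_out(targets=[[[-2, -4, 20], 0, 1], [[-2, -4, 40], 0, 1], [[-2, -4, 60], 0, 1], [[-2, -4, 80], 0, 1], [[-2, -4, 80], 0, 1], [[-2, -4, 80], 0, 1]])

```text
t: 6.3
tool_pos: [556.5, -173.1, 35.6]
eef_rot: [0.382, -3.118, -0.0]
ft_force: [0.6, -0.5, -1.4]
gripper_width: 13.6
finger_force: 59.4
```

```bash
python3 - <<'E'
from h import *
print(totool(J(-82,-150,33),104)); print(toJ(observe()["tool_pos"]))
s=capture("side")[:,:,::-1]
cv2.imwrite("pics/c5.png",cv2.resize(s[170:290,210:342],(594,540),interpolation=2))
E
```

```text
pos [ 556.5 -173.1   35.6] tooly yaw 104.0 q6 -2.31 F [ 0.6 -0.5 -1.4] w 13.6 t 6.3
([1.1, 49.9, 2.6], np.float64(-0.03422574717669136))
[ -81.  -199.9]
```

View pics/c5.png

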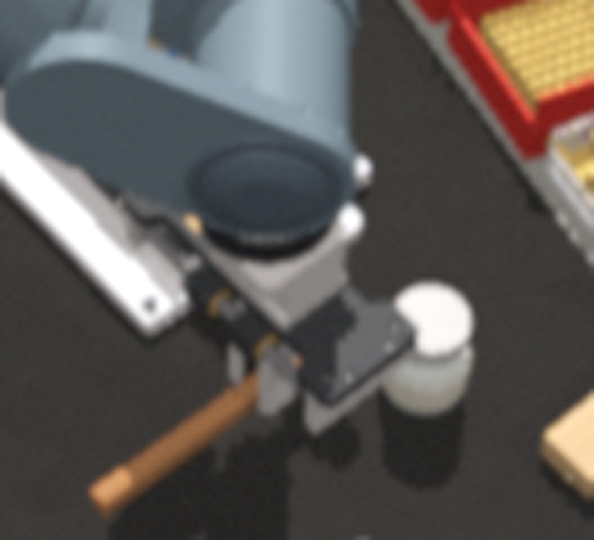

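The side view shows the hammer held level at striking height with the jar untouched. Driving the wedge now.

Emit:
carry_out(targets=[[[1, 4, 2], 0, 1], [[1, 8, 2], 0, 1], [[1, 12, 2], 0, 1], [[1, 16, 2], 0, 1], [[1, 20, 2], 0, 1], [[1, 24, 2], 0, 1], [[1, 28, 2], 0, 1], [[1, 32, 2], 0, 1], [[1, 36, 2], 0, 1], [[1, 40, 2], 0, 1], [[1, 43, 2], 0, 1], [[1, 45, 2], 0, 1]])

```text
t: 7.55
tool_pos: [544.7, -128.6, 33.7]
eef_rot: [-0.384, 3.118, -0.0]
ft_force: [-0.9, -3.1, -0.1]
gripper_width: 14.0
finger_force: 59.4
```

Emit:
carry_out(targets=[[[0, 2, 0], 0, 1], [[0, 4, 0], 0, 1], [[0, 5, 0], 0, 1], [[0, 6, 0], 0, 1]])

```text
t: 7.95
tool_pos: [543.4, -124.2, 33.9]
eef_rot: [-0.384, 3.118, -0.004]
ft_force: [-1.1, -9.1, -0.3]
gripper_width: 13.6
finger_force: 59.3
```

```bash
python3 - <<'E'
from h import *
print(toJ(observe()["tool_pos"]),observe()["ft_force"],observe()["ft_torque"])
E
```

```text
[ -81.8 -149.2] [-1.14841756 -9.06392905 -0.27685227] [-1.68870515  0.23121726 -0.18019898]
```

Emit:
carry_out(targets=[[[0, 2, 0], 0, 1], [[0, 4, 0], 0, 1], [[0, 5, 0], 0, 1], [[0, 5, 0], 0, 1]])

```text
t: 8.35
tool_pos: [542.3, -123.1, 34.3]
eef_rot: [-0.384, 3.118, -0.015]
ft_force: [-3.1, -20.0, -2.0]
gripper_width: 13.7
finger_force: 59.6
```

```bash
python3 - <<'E'
from h import *
o=observe();print(toJ(o["tool_pos"]),o["ft_force"],o["ft_torque"])
E
```

```text
[ -82.5 -147.9] [ -3.14320959 -20.03401017  -2.02545949] [-3.75121892  0.52245663 -0.45974336]
```

The force jumped to 20 N at the expected stop position. Backing off and lifting to check.

Emit:
carry_out(targets=[[[0, -10, 0], 0, 1], [[0, -25, 0], 0, 1], [[0, -45, 0], 0, 1], [[0, -50, -30], 0, 1], [[0, -50, -70], 0, 1], [[0, -80, -100], 4, 1], [[0, -120, -110], 8, 1], [[0, -160, -110], 12, 1], [[0, -200, -110], 12.7, 1], [[0, -240, -110], 12.7, 1], [[0, -280, -110], 12.7, 1], [[0, -300, -110], 12.7, 1], [[0, -300, -110], 12.7, 1]])

```text
t: 9.65
tool_pos: [614.1, -412.5, 142.5]
eef_rot: [0.032, -3.141, -0.001]
ft_force: [-0.8, 0.3, -1.8]
gripper_width: 13.3
finger_force: 59.4
```

```bash
python3 - <<'E'
from h import *
print(totool([579,-466,10],91.4))
a=capture("top")[:,:,::-1]; s=capture("side")[:,:,::-1]
for b in blobs(a,(5,60,60),(30,255,255),(225,180,285,215),15)[:2]: r=cv2.boxPoints(cv2.minAreaRect(b[2])); print(b[0],r.round(1).tolist(),[toJ(onz("top",q,53)).tolist() for q in r])
cv2.imwrite("pics/c6.png",np.hstack([cv2.resize(a[140:240,180:290],(396,360),interpolation=2),cv2.resize(s[280:384,240:356],(402,360),interpolation=2)]))
E
```

```text
pos [ 614.1 -412.5  142.5] tooly yaw 91.2 q6 -2.34 F [-0.8  0.3 -1.8] w 13.3 t 9.65
([36.2, -52.8, 132.4], np.float64(-0.23545681382339012))
402 [[225.5, 196.89999389648438], [263.20001220703125, 188.6999969482422], [266.0, 201.39999389648438], [228.3000030517578, 209.60000610351562]] [[-3.1, 0.6], [-3.3, -120.1], [-44.0, -119.8], [-43.7, 0.5]]
49 [[234.8000030517578, 180.3000030517578], [238.5, 179.3000030517578], [241.89999389648438, 191.1999969482422], [238.1999969482422, 192.1999969482422]] [[41.6, -38.8], [42.3, -50.9], [3.4, -53.2], [2.7, -41.2]]
```

View pics/c6.png

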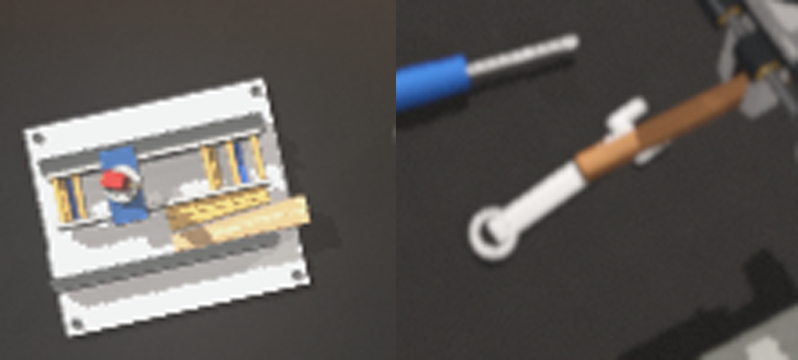

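The wedge butt measures at jig y = -120, 10 mm proud, so it is tight, and the handle looks level. Now I'll put the hammer back.

Emit:
carry_out(targets=[[[18, -26, 0], 0, 1], [[36, -52, 20], 0, 1], [[36, -53, 60], 0, 1], [[36, -53, 95], 0, 1], [[36, -53, 118], 0, 1], [[36, -53, 118], 0, 1], [[36, -53, 118], 0, 1]])

```text
t: 10.45
tool_pos: [580.2, -462.1, 26.0]
eef_rot: [0.038, -3.141, -0.001]
ft_force: [0.8, -0.3, -2.0]
gripper_width: 13.6
finger_force: 59.4
```

```bash
python3 - <<'E'
from h import *
print(totool([579,-466,8.5],91.4))
E
```

```text
pos [ 580.2 -462.1   26. ] tooly yaw 91.4 q6 -2.42 F [ 0.8 -0.3 -2. ] w 13.6 t 10.45
([1.3, -3.9, 17.5], np.float64(-0.003921774862092775))
```

Emit:
carry_out(targets=[[[0, -2, 6], 0, 1], [[0, -2, 11], 0, 1], [[0, -2, 14], 0, 1], [[0, -2, 16], 0, 1], [[0, -2, 18], 0, 1], [[0, -2, 18], 0, 1]])

```text
t: 11.05
tool_pos: [580.1, -465.3, 8.5]
eef_rot: [-0.037, 3.141, -0.0]
ft_force: [-2.4, 1.1, 0.7]
gripper_width: 13.3
finger_force: 59.5
```

Emit:
carry_out(targets=[[[0, 0, 0], 0, 0.8], [[0, 0, 0], 0, 0.6], [[0, 0, 0], 0, 0.5], [[0, 0, 0], 0, 0.5], [[0, 0, -30], 0, 0.5], [[0, 0, -70], 0, 0.5], [[0, 0, -120], 0, 0.5], [[0, 0, -170], 0, 0.5], [[0, 0, -210], 0, 0.5], [[0, 40, -240], -2, 0.5], [[0, 90, -240], -4, 0.5], [[0, 140, -240], -6, 0.5], [[0, 190, -240], -8, 0.5], [[0, 240, -240], -10, 0.5], [[0, 290, -240], -12, 0.5], [[0, 340, -240], -14, 0.5], [[0, 360, -240], -17, 0.5], [[0, 360, -240], -17, 0.5]])

```text
t: 12.85
tool_pos: [571.5, -102.5, 247.9]
eef_rot: [-0.507, 3.1, -0.0]
ft_force: [-0.0, -1.1, -0.0]
gripper_width: 47.0
finger_force: 0.0
```

```bash
python3 - <<'E'
from h import *
l=J(21,30,0)
print(totool([l[0],l[1],200],108.5))
a=capture("top")[:,:,::-1]; s=capture("side")[:,:,::-1]; cv2.imwrite("pics/raw_s7.png",s);cv2.imwrite("pics/raw_t7.png",a)
ax=lambda z:(proj("top",[*l[:2],z]),proj("side",[*l[:2],z])); print(ax(75),ax(158))
cv2.imwrite("pics/c7.png",np.vstack([np.hstack([cv2.resize(a[175:205,195:230],(350,300),interpolation=2),cv2.resize(s[150:186,225:267],(350,300),interpolation=2)]),np.hstack([cv2.resize(a[170:250,350:410],(350,300),interpolation=2),cv2.resize(s[300:384,280:378],(350,300),interpolation=2)])]))
E
```

```text
pos [ 571.5 -102.5  247.9] tooly yaw 108.6 q6 -2.27 F [-0.  -1.1 -0. ] w 47.0 t 12.85
([-83.0, 158.9, 48.0], np.float64(0.07918139864290197))
(array([214.07236948, 190.80003128]), array([243.10469842, 179.10588915])) (array([211.44744201, 188.15733332]), array([242.0835351 , 159.77745292]))
```

View pics/c7.png

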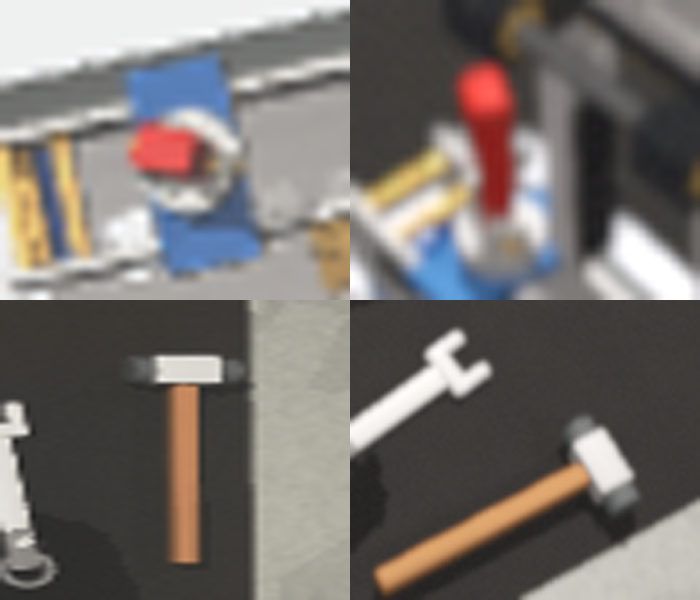

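The hammer lies flat at its old place. In the top crop the lever's long side runs nearly across the picture at about (135-205, 120-170), which is a yaw of roughly 80-90°. I'll move above it.

Emit:
carry_out(targets=[[[-20, 40, 0], 5, 0.5], [[-45, 85, 0], 10, 0.5], [[-65, 125, 0], 15, 0.5], [[-83, 159, 20], 20, 0.5], [[-83, 159, 40], 21, 0.5], [[-83, 159, 48], 21, 0.5], [[-83, 159, 48], 21, 0.5]])

```text
t: 13.65
tool_pos: [599.8, 70.5, 198.0]
eef_rot: [-0.076, -3.138, 0.0]
ft_force: [-1.2, 0.5, 0.2]
gripper_width: 47.1
finger_force: 0.0
```

```bash
python3 - <<'E'
from h import *
l=J(21,30,0)
print(totool([l[0],l[1],117],88))
E
```

```text
pos [599.8  70.5 198. ] tooly yaw 87.2 q6 -1.59 F [-1.2  0.5  0.2] w 47.1 t 13.65
([0.2, 4.1, 81.0], np.float64(-0.7678099826325706))
```

Emit:
carry_out(targets=[[[0, 3, 20], 0, 0.5], [[0, 3, 45], 0, 0.5], [[0, 3, 70], 0, 0.5], [[0, 3, 81], 0, 0.5], [[0, 3, 81], 0, 0.5], [[0, 3, 81], 0, 0.5]], grip_force=12)

```text
t: 14.25
tool_pos: [601.5, 74.2, 120.1]
eef_rot: [0.075, 3.139, -0.0]
ft_force: [0.4, -0.4, 0.5]
gripper_width: 47.1
finger_force: 0.0
```

```bash
python3 - <<'E'
from h import *
l=J(21,30,0)
print(totool([l[0],l[1],117],88))
E
```

```text
pos [601.5  74.2 120.1] tooly yaw 87.3 q6 -1.59 F [ 0.4 -0.4  0.5] w 47.1 t 14.25
([2.0, 0.3, 3.1], np.float64(-0.7198170452078614))
```

Emit:
carry_out(targets=[[[2, 0, 3], 0, 0.6], [[2, 0, 3], 0, 0.7], [[2, 0, 3], 0, 0.9], [[2, 0, 3], 0, 1], [[2, 0, 3], 0, 1], [[2, 0, 3], 0, 1], [[2, 0, 3], 0, 1], [[2, 0, 3], 0, 1]], grip_force=12)

```text
t: 15.05
tool_pos: [598.8, 74.0, 116.3]
eef_rot: [0.073, 3.14, -0.003]
ft_force: [-1.0, -4.7, 3.6]
gripper_width: 18.7
finger_force: 11.8
```

The width reads 18.7, so the grip is across the lever's 18 mm faces. Now turning clockwise.

Emit:
carry_out(targets=[[[0, -0.5, 0], 0, 1], [[0, -0.5, 0], 5, 1], [[0, -0.5, 0], 10, 1], [[0, -0.5, 0], 15, 1], [[0, -0.5, 0], 20, 1], [[0, -0.5, 0.5], 25, 1], [[0, -0.5, 0.5], 30, 1], [[0, -0.5, 0.5], 35, 1], [[0, -0.5, 1], 40, 1], [[0, -0.5, 1], 45, 1], [[0, -0.5, 1], 50, 1], [[0, -0.5, 1], 55, 1], [[0, -0.5, 1], 58, 1], [[0, -0.5, 1], 58, 1]], grip_force=30)

```text
t: 16.45
tool_pos: [598.5, 73.0, 115.0]
eef_rot: [1.586, 2.71, -0.004]
ft_force: [-2.4, -6.8, 2.3]
gripper_width: 18.2
finger_force: 29.5
```

```bash
python3 - <<'E'
from h import *
l=J(21,30,0)
print(totool([l[0],l[1],116],14),observe()["ft_torque"],observe()["tool_pos"])
E
```

```text
pos [598.5  73.  115. ] tooly yaw 29.3 q6 -0.58 F [-2.4 -6.8  2.3] w 18.2 t 16.45
([0.8, 1.7, -1.0], np.float64(15.308983001595806)) [-1.50667234  0.40672298  0.01871728] [598.54111875  73.03542564 114.98271016]
```

Emit:
carry_out(targets=[[[0, 0, 0], 4, 1], [[0, 0, 0], 8, 1], [[0, 0, 0], 12, 1], [[0, 0, 0.5], 15, 1], [[0, 0, 0.5], 18, 1], [[0, 0, 0.5], 21, 1], [[0, 0, 0.5], 21, 1]], grip_force=40)

```text
t: 17.15
tool_pos: [598.3, 72.5, 114.7]
eef_rot: [2.05, 2.378, -0.007]
ft_force: [-3.6, -8.5, 4.4]
gripper_width: 18.1
finger_force: 41.0
```

```bash
python3 - <<'E'
from h import *
l=J(21,30,0)
print(totool([l[0],l[1],116],14),observe()["ft_torque"])
E
```

```text
pos [598.3  72.5 114.7] tooly yaw 8.5 q6 -0.21 F [-3.6 -8.5  4.4] w 18.1 t 17.15
([1.9, 1.6, -1.3], np.float64(-5.5291958166697555)) [-1.88281625  0.71952207  0.82066249]
```

The torque rose to 0.82 N m at yaw 8.5°, past the nominal 14°, so the bolt is at its hard stop. I'll release, rise and check.

Emit:
carry_out(targets=[[[0, 0, 0], -3, 1], [[0, 0, 0], -5, 0.8], [[0, 0, 0], -5, 0.6], [[0, 0, 0], -5, 0.5], [[0, 0, 0], -5, 0.5], [[0, 0, -30], -5, 0.5], [[0, 0, -70], -5, 0.5], [[-30, 0, -80], -5, 0.8], [[-70, 0, -80], -5, 1], [[-70, 0, -80], -5, 1]])

```text
t: 18.15
tool_pos: [609.5, 2.1, 194.9]
eef_rot: [1.952, 2.459, 0.001]
ft_force: [0.2, 0.7, -0.8]
gripper_width: 26.3
finger_force: 0.0
```

```bash
python3 - <<'E'
from h import *
print(totool(J(21,-18,139),14),toJ(observe()["tool_pos"]))
a=capture("top")[:,:,::-1]; s=capture("side")[:,:,::-1]
cv2.imwrite("pics/c8.png",np.hstack([cv2.resize(a[165:215,190:245],(396,360),interpolation=2),cv2.resize(s[140:196,215:277],(398,360),interpolation=2)]))
E
```

```text
pos [609.5   2.1 194.9] tooly yaw 13.1 q6 -0.41 F [ 0.2  0.7 -0.8] w 26.3 t 18.15
([24.9, 7.4, 55.9], np.float64(-0.9033775583175867)) [ 13.1 -42.7]
```

View pics/c8.png

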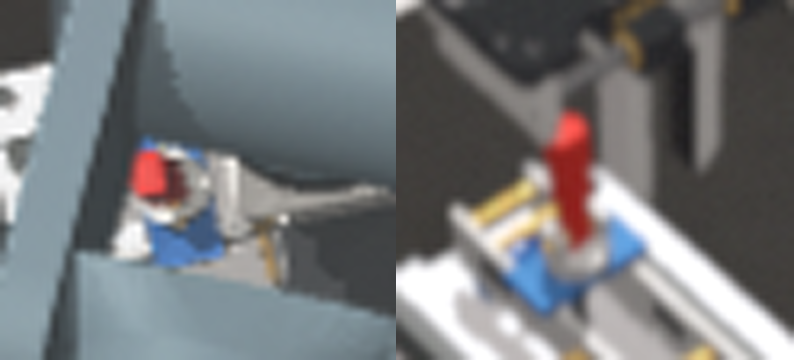

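The lever stands with a slight tilt to the jig's +y side and is square to the jig, and the closing fingers are clear of it. Next I'll fold it by sweeping from the -y side, first at height then down the arc.

Emit:
carry_out(targets=[[[10, 7.5, 20], 0, 1], [[20, 7.5, 45], 0, 1], [[24, 7.5, 54], 0, 1], [[36, 7.5, 54], 0, 1], [[46, 7.5, 54], 0, 1], [[54, 7.5, 54], 0, 1], [[62, 7.5, 54], 0, 1], [[70, 7.5, 55], 0, 1], [[78, 7.5, 56], 0, 1], [[84, 7.5, 58], 0, 1], [[90, 7.5, 61], 0, 1], [[95, 7.5, 65], 0, 1], [[100, 7.5, 69], 0, 1], [[104, 7.5, 74], 0, 1], [[107, 7.5, 79], 0, 1], [[109, 7.5, 84], 0, 1], [[111, 7.5, 89], 0, 1], [[112, 7.5, 93], 0, 1], [[112, 7.5, 95], 0, 1], [[112, 7.5, 95], 0, 1]])

```text
t: 20.25
tool_pos: [590.1, 116.3, 99.7]
eef_rot: [-1.948, -2.464, -0.001]
ft_force: [-2.4, 0.8, 4.8]
gripper_width: 0.2
finger_force: 2.3
```

```bash
python3 - <<'E'
from h import *
print(totool(J(21,70,99),14),toJ(observe()["tool_pos"]))
E
```

```text
pos [590.1 116.3  99.7] tooly yaw 13.3 q6 -0.23 F [-2.4  0.8  4.8] w 0.2 t 20.25
([-2.8, -0.9, 0.7], np.float64(-0.671293836010662)) [21.9 72.7]
```

Contact is near the flat height, at 4.8 N. I'll press down a bit more to reach the stop, then rise.

Emit:
carry_out(targets=[[[0, 0, 2], 0, 1], [[0, 0, 4], 0, 1], [[0, 0, 5], 0, 1], [[0, 0, 5], 0, 1], [[0, 0, 5], 0, 1]])

```text
t: 20.75
tool_pos: [590.8, 116.9, 98.0]
eef_rot: [-1.948, -2.464, -0.002]
ft_force: [-9.0, 1.7, 20.6]
gripper_width: 0.5
finger_force: 10.3
```

Emit:
carry_out(targets=[[[0, 0, -10], 0, 1], [[0, 0, -50], 0, 1], [[0, 0, -100], 0, 1], [[30, -20, -130], 0, 1], [[70, -60, -130], 0, 1], [[110, -100, -130], 0, 1], [[150, -130, -130], 0, 1], [[170, -150, -130], 0, 1], [[170, -150, -130], 0, 1], [[170, -150, -130], 0, 1]])

```text
t: 21.75
tool_pos: [404.4, 247.2, 224.0]
eef_rot: [-1.947, -2.466, -0.0]
ft_force: [0.6, -1.0, 0.7]
gripper_width: 0.4
finger_force: 0.0
```

```bash
python3 - <<'E'
from h import *
o=observe();print(np.round(o["tool_pos"]),o["t"])
a=capture("top")[:,:,::-1]; s=capture("side")[:,:,::-1]
cv2.imwrite("pics/c9.png",np.vstack([np.hstack([cv2.resize(a[165:215,190:245],(330,300),interpolation=2),cv2.resize(s[145:245,205:315],(330,300),interpolation=2)]),cv2.resize(a[120:280,90:410],(660,300))]))
E
```

```text
[404. 247. 224.] 21.75
```

View pics/c9.png

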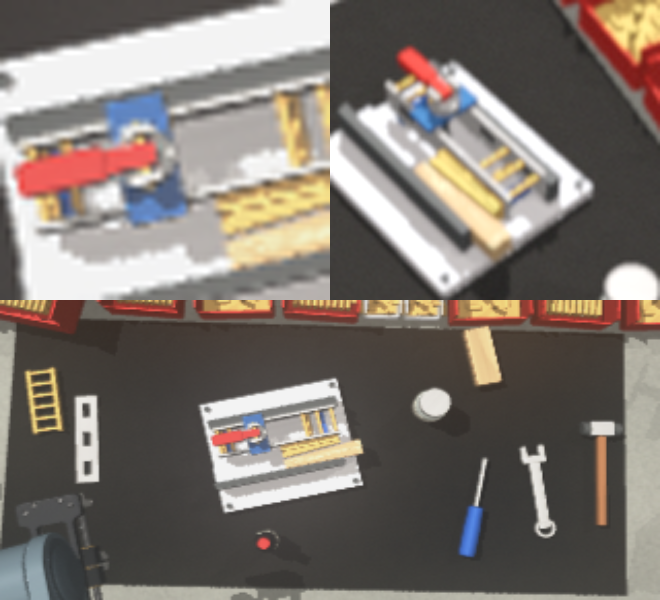

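The lever lies flat along jig y, with the same 11° slope in the picture as the back fence. The wedge is tight, the hammer is flat on the mat, and the bystanders are in place. Handing in.

```bash
python3 -c "
from cell import *
print(job_done())"
```

```text
the job is handed in; nothing more can be done
None
```

I handed the job in at about 22 s: the wedge is driven tight, the bolt is snug, the lever is folded flat and the hammer is back flat on the mat. The final picture showed nothing else moved, but the hand-in did not report the verdict.

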